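# Lid the coin tin and lift away its outer cover

### The arm

A 7-joint arm with a two-finger parallel gripper is mounted at the origin on the work surface. World frame = base frame: x ahead of the robot, y to its left, z up, the work surface at z = 0. Lengths are in m, angles in rad, forces in N, time in s.
With the tool pointing down it reaches from about 0.425 to 0.8 m from the base axis. Payload 8.3 kg.
Tool frame: the origin (TCP) lies between the finger pads; the fingertips stand manip.tcp_to_tips ahead of it and the grasp point (between the pads) lies 8 mm behind it (manip.tcp_to_tips is the distance from the TCP to the fingertips, in m); z points along the fingers, y is the line along which they close (so a half turn about z gives the same grasp; the last joint's range is limited). The gripper opens to 85 mm and grips with 20 to 120 N. Pads are 22 mm wide; open, the fingers measure 114 mm over their backs; the gripper's body (76 mm by 85 mm) begins 54 mm behind the grasp point. The pads swing forward as they close: fully open they stand 13 mm farther back than shut.
Start: joints at [-1.295, 0.383, 0.016, 1.37, -0.006, 1.388, -0.046], TCP at [0.208, 0.589, 0.242] pointing down, gripper open.
Joint ranges: [-2.95, 2.95], [-0.25, 2.06], [-1.52, 1.56], [0.18, 2.33], [-1.44, 4.58], [0.02, 2.06], [-3.01, 3.01]. Speed limits (rad/s): [2.39, 2.39, 3.01, 3.01, 3.14, 3.14, 3.14].

### API

Orientations are given as [roll, pitch, yaw] about the fixed x, y, z axes, in that order (R = Rz(yaw) Ry(pitch) Rx(roll)).
In Python, from cell import manip gives the robot as it stands.
- The arm moves only by the tool play_rows, never from a script. Its argument "steps" is a list of rows, each a list of 7 numbers: the turn, a rotation vector about the tool's x, y, z in parts of the range, where 1.0 means 2 rad, then the shift along the tool's x, y, z in parts of the range, where 1.0 means 500 mm, then the finger opening in m, from 0 to 0.0854. In form: [[wx, wy, wz, tx, ty, tz, fingers], ...]. A call has exactly 8 rows; each row is the pose to reach, as a shift and turn from the pose commanded when the call began, along the tool's axes at that moment; what a row does not reach only later rows make up. A row lasts 1/10 s, in which the tool goes at most 50 mm and 8.59 degrees, less where a joint would pass 70% of its speed; a pose out of reach is approached as far as the arm can. Shift and turn numbers lie between -1 and 1, and a call with a number outside is refused. A call with a gripper value outside its range is refused whole. The fingers move at their own pace and stop on an object; "force" is the grip in N (left out, the last holds). Time passes only in rows, so rows that repeat a pose let the fingers close, or fill a call up. It gives the time, the measured TCP pose, the force, the opening and the grip force at its end, in the units of the state.
- manip.get_obs(): the state, without advancing time (a new reading comes with each control period).
- manip.get_image(name): name is "side" or "top"; returns the picture (400x640x3 uint8, blue, green, red); there is no depth.
- manip.camera_info(name): a dict with "camera_matrix" (3x3 intrinsics, pixels), "rvec" (rotation vector, rad) and "tvec" (3), from world to camera coordinates, as OpenCV has them. Camera axes: x right, y down, z forward; pixel columns grow to the right and rows downward; lengths in m; the calibration is good to about 2 mm. A picture is of the moment at which its call begins. camera_info takes no time and is no camera call.
- manip.close_job(): hands the job in; it is judged then, once.
Trained networks look in the newest picture that a camera, given by its name, has taken for a name from the list of things; names that differ only in an ending like _2 or _b are one class to them, and where a whole thing is asked for, a point or a joint stands for the part that bears it (a point fixed in the world has none). Each returns a list of dicts, best first, with "score" (0 to 1); they miss things now and then, are a little off and sometimes report something else, mostly with a low value. They report only what shows in the picture. A call takes as long as a camera call. They do not tell look-alikes from the thing itself.
- manip.recognise(camera, target): "position" ([x, y, z] in m, in world coordinates, good to about 4 mm: the middle of the surface that is visible of it).
- manip.outline_of(camera, target): "region" (400x640 bool, what is visible of it).
The state is a dict: "time": time; "joints": joint angles; "dq": joint speeds; "tau": joint torques, N m; "tool_pos": TCP position; "ee_rot": TCP orientation; "wrist_force": force on the tool from outside, world axes, zero at the start; "ft_torque": the same for the moment, N m; "grip_width": finger opening in m; "gripper_force": force on a finger pad.
Only numpy, scipy, OpenCV 4.12 (cv2) and the standard library are available. Lean on these libraries where they do the work, as an engineer would, in place of code of your own. Each camera call takes 0.05 s, during which the arm holds its last target. There are 200 camera calls.

### The job

The shop's steel coin tin stands open, and its two lids lie nested beside it: the slotted inner lid with the knobbed outer cover sitting on it. Pick both lids up together just as they lie, lower them onto the tin without dropping them until the inner lid is fully home in the tin's mouth, then lift the outer cover off alone, leaving the inner lid seated, so that coins can go in through its slot. Finish still holding the cover level and steady, at least 6 cm clear above the inner lid, and do not shift the tin, the bangles or the toggle switch.

Things in the scene. Friction and masses are not known exactly. Their poses are not given: they have to be found in the camera images.
- tin: coin tin, plain stainless steel, round, open at the top, loose and heavy with coins (about 0.85 kg); 58 mm outside diameter, 85 mm tall, wall 2 mm, so the mouth is 54 mm across. Origin: centre of its underside, on the counter; z up its axis. Its mouth's rim is 85 mm above the origin. It may stand on either side, left or right, of the lids
- inner_lid: inner lid, loose steel stepped disc, 70 g; origin: centre of its foot, z up. 0-14 mm: plug 50 mm dia (tapered to 43 at the foot), 2 mm to spare all round in the mouth; 14-24 mm: flange 62 mm dia, rests on the tin's rim; 24-30 mm: raised centre 49 mm dia with a coin slot. No handle. Starts standing on the counter on its plug, under the outer lid. Fully home its origin is 71 mm above the tin's
- outer_lid: outer lid (cover), loose steel cap, 80 g, 60 mm outside dia, 16 mm tall, skirt 3 mm thick and 13 mm deep; origin: centre of the skirt's lower rim, z up. Nested, it sits on the inner lid's flange round the raised centre (2.5 mm to spare all round), origin 24 mm above the inner lid's; only gravity keeps them together
- knob (a point): middle of the round knob on the outer lid's flat top, 24 mm above the outer lid's origin; the knob is 15 mm in diameter and 16 mm tall; the nested pair with the knob is 56 mm tall
- gold_bangle: coiled gold-toned bangle lying flat, about 70 mm across and 18 mm high; origin: centre of its underside; leave it alone
- amber_low: lower one of a stacked pair of amber glass bangles, 66 mm outside, 57 mm inside, 6 mm high; origin: centre of its underside; leave it alone
- amber_top: upper one of the pair of amber glass bangles, same size; origin: centre of its underside; leave it alone
- bone_bangle: carved bone bangle lying flat, 75 mm outside, 61 mm inside, 16 mm high; origin: centre of its underside; leave it alone
- toggle_tip (a point): tip of the small brass toggle switch on its fixed teak panel (panel 60 x 90 mm, 14 mm high; the tip is about 39 mm above the counter and leans 8.5 mm from the panel's middle); leave it alone
Mind the look-alikes: they are no part of the job. Leave any green or purple look-alike of the inner_lid alone.

How it is judged:
By the outcome, as a careful person would: the job done as asked, in the order asked, and still so for the second after the job is handed in, while the arm keeps its last pose, push and grip.
It also fails if it takes over 59 s, if anything falls off the work surface, if the arm or the gripper's body presses on something with over 40 N, if the wrist force passes 120 N, or if a joint passes its speed limit or range.

## Working session

There is one attempt and no reset: what is moved stays moved. The work goes in short steps, Python scripts to look and compute and a tool call to move; the robot and the scene stay as the last step left them, time stands still between calls to the robot, and variables do not carry over. Pictures are saved under pics/ and viewed, at most 10 in all, crops included, and the job is handed in when it is done.

Besides the shell and the picture viewer there is one more tool, called in YAML: its name, and indented under it one key for each argument. play_rows: Moves the arm, as the interface text tells. Its arguments: {"type":"object","properties":{"steps":{"type":"array"},"force":{"type":"number"}},"required":["steps"]}

```bash
mkdir -p pics; ls
cat > h.py <<'E'
import numpy as np, cv2
from cell import manip
def cam(n):
    c=manip.camera_info(n); return np.array(c["camera_matrix"],float),np.array(c["rvec"],float).ravel(),np.array(c["tvec"],float).ravel()
def proj(n,P):
    K,r,t=cam(n); return cv2.projectPoints(np.array(P,float).reshape(-1,3),r,t,K,None)[0].reshape(-1,2)
def unproj(n,px,z):
    K,r,t=cam(n); R=cv2.Rodrigues(r)[0]; C=-R.T@t
    d=R.T@np.linalg.inv(K)@np.array([px[0],px[1],1.]); return C+d*(z-C[2])/d[2]
E
python3 - <<'E'
from h import *
ims=[manip.get_image(n) for n in("top","side")]
for n,i in zip(("top","side"),ims): cv2.imwrite(f"pics/{n}0.png",i)
o=manip.get_obs(); print(o, manip.tcp_to_tips)
for n in("top","side"):
  K,r,t=cam(n);print(n,-cv2.Rodrigues(r)[0].T@t,K[0,0])
  for g in("tin","inner_lid","outer_lid","knob","gold_bangle","amber_top","bone_bangle","toggle_tip"):
    print(n,g,[(np.round(d["position"],3),round(d["score"],2), proj(n,d["position"]).round()[0]) for d in manip.recognise(n,g)])
E
```

```text
pics
{'time': 0.1, 'joints': array([-1.29493157,  0.38416228,  0.0163772 ,  1.37104091, -0.00632023,
        1.38819725, -0.04650282]), 'dq': array([-1.88668700e-04, -4.08749164e-04,  9.66073656e-05, -3.59711569e-03,
        1.02670280e-03, -2.22566035e-03, -2.32857325e-05]), 'tau': array([ 3.37447127e-03, -6.29136658e+01,  8.47598948e-01, -3.72760677e+01,
        1.67188741e-02,  1.05115326e-02, -3.35871175e-05]), 'tool_pos': array([0.20751685, 0.58908705, 0.24137744]), 'ee_rot': array([-3.13983337e+00,  6.31571306e-06,  2.80288285e+00]), 'wrist_force': array([ 0.30222785,  0.21115965, -0.95103642]), 'ft_torque': array([ 0.02302723,  0.02554765, -0.00414299]), 'gripper_force': 0.0, 'grip_width': 0.08520564077243248} 0.011
top [0.39296247 0.00746482 0.8836821 ] 391.5677531109523
top tin [(array([0.488, 0.194, 0.048]), 0.71, array([235., 230.]))]
top inner_lid [(array([ 0.473, -0.104,  0.025]), 0.65, array([373., 236.])), (array([ 0.351, -0.148,  0.026]), 0.64, array([395., 294.]))]
top outer_lid [(array([ 0.442, -0.201,  0.038]), 0.98, array([420., 250.]))]
top knob [(array([ 0.443, 
[... 393 characters left out ...]
8]), 0.82, array([264., 180.]))]
side inner_lid [(array([ 0.348, -0.165,  0.033]), 0.93, array([268., 291.])), (array([ 0.47 , -0.116,  0.029]), 0.82, array([322., 254.])), (array([ 0.433, -0.225,  0.018]), 0.58, array([335., 303.]))]
side outer_lid [(array([ 0.437, -0.21 ,  0.042]), 0.97, array([333., 285.]))]
side knob [(array([ 0.442, -0.211,  0.045]), 0.7, array([336., 282.])), (array([ 0.705, -0.209,  0.004]), 0.61, array([456., 254.]))]
side gold_bangle [(array([ 0.493, -0.006,  0.012]), 0.96, array([305., 230.]))]
side amber_top [(array([ 0.704, -0.21 ,  0.011]), 0.58, array([456., 251.]))]
side bone_bangle [(array([0.72 , 0.176, 0.01 ]), 0.68, array([351., 174.]))]
side toggle_tip []
```

View pics/top0.png

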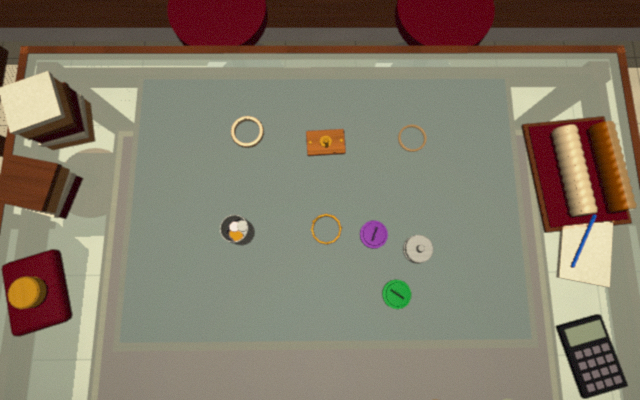

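View pics/side0.png

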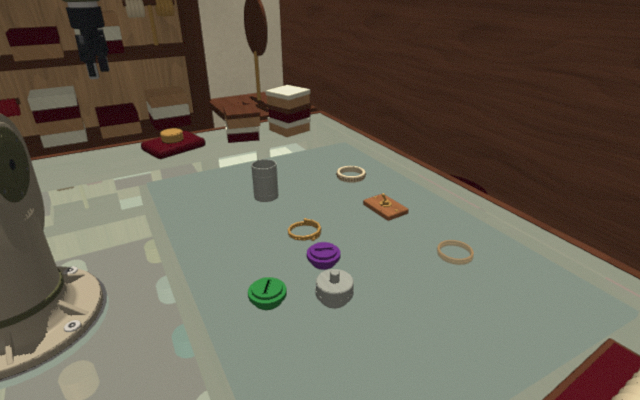

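The top view shows the lids at about (419,249) and the tin at (234,229). The purple look-alike is at (373,235) and the green one at (397,294). Next I fit exact centres using model silhouettes.

```bash
cat >> h.py <<'E'
from scipy.optimize import least_squares
def cyl(p,parts):
    a=np.linspace(0,2*np.pi,60)
    return np.vstack([np.c_[p[0]+r*np.cos(a),p[1]+r*np.sin(a),0*a+p[2]+z] for r,z in parts])
def hullfill(n,pts):
    m=np.zeros((400*4,640*4),np.uint8); h=cv2.convexHull((proj(n,pts)*4+2).astype(np.int32)); cv2.fillConvexPoly(m,h,1); return m
def cen(m):
    q=cv2.moments(m,True); return np.array([q["m10"],q["m01"]])/q["m00"]
def model_cen(n,p,partsets):
    m=0
    for s in partsets: m=m|hullfill(n,cyl(p,s)) if not np.isscalar(m) else hullfill(n,cyl(p,s))
    return (cen(m)-1.5)/4, m.sum()/16
LID=[[(.030,0),(.030,.016)],[(.0075,.016),(.0075,.032)]]
TIN=[[(.029,0),(.029,.085)]]
def locate(n,name,z,parts,near):
    d=manip.outline_of(n,name)[0]; m=d["region"].astype(np.uint8); c=cen(m); p=np.array([*near,z])
    for _ in range(6):
        mc,a=model_cen(n,p,parts); h=z+.02
        p[:2]+=(unproj(n,c,h)-unproj(n,mc,h))[:2]
    ys,xs=np.nonzero(m)
    return p.round(4),c.round(1),"area",m.sum(),a.round(),d["score"]
def rel(target,yaw=None):
    "shift in tool axes from the present measured pose to world target; yaw turn"
    o=manip.get_obs(); r,p,y=o["ee_rot"]; from scipy.spatial.transform import Rotation as Ro
    R=Ro.from_euler("xyz",[r,p,y]); print("now",o["tool_pos"].round(4),o["ee_rot"].round(4),"w",round(o["grip_width"],4),"t",o["time"])
    return R.inv().apply(np.array(target)-o["tool_pos"]).round(4)
E
python3 - <<'E'
from h import *
for n in("top","side"):
    print(n,locate(n,"outer_lid",.024,LID,(.442,-.2)))
    print(n,locate(n,"tin",0,TIN,(.488,.194)))
print(rel([.45,.2,.24]),rel([.442,-.203,.2]))
E
```

```text
top (array([ 0.4464, -0.1997,  0.024 ]), array([418.4, 248.4]), 'area', np.uint64(644), np.float64(669.0), 0.88)
top (array([0.4869, 0.1892, 0.    ]), array([236.8, 229.7]), 'area', np.uint64(821), np.float64(852.0), 0.8)
side (array([ 0.4463, -0.1998,  0.024 ]), array([334.5, 284.2]), 'area', np.uint64(949), np.float64(1041.0), 0.6)
side (array([0.4883, 0.19  , 0.    ]), array([265.1, 180. ]), 'area', np.uint64(989), np.float64(1043.0), 0.59)
now [0.2077 0.5895 0.2423] [-3.1416 -0.      2.8029] w 0.0852 t 1.1
now [0.2077 0.5895 0.2423] [-3.1416 -0.      2.8029] w 0.0852 t 1.1
[-0.358  -0.2868  0.0023] [-0.4843 -0.6696  0.0423]
```

Units first: shifts go in shares of 500 mm and turns go in shares of 2 rad. So -0.313 m / 0.5 = -0.626, -0.25 m / 0.5 = -0.5, 0.866 rad / 2 = 0.433.

play_rows:
  steps:
    - [0,0,0.05,-0.06,-0.048,0,0.076]
    - [0,0,0.11,-0.14,-0.11,0,0.076]
    - [0,0,0.17,-0.22,-0.18,0,0.076]
    - [0,0,0.23,-0.3,-0.24,0,0.076]
    - [0,0,0.29,-0.38,-0.3,0,0.076]
    - [0,0,0.35,-0.46,-0.37,0,0.076]
    - [0,0,0.4,-0.54,-0.44,0,0.076]
    - [0,0,0.433,-0.626,-0.5,0,0.076]
  force: 40

```text
time: 1.9
tool_pos: [0.4132, 0.2579, 0.2427]
ee_rot: [3.141, -0.001, 1.933]
wrist_force: [1.0, 0.8, 0.0]
grip_width: 0.0757
gripper_force: 0.0
```

```bash
python3 -c "
from h import *
print(rel([.4463,-.1998,.15]),rel([.4463,-.1998,.015]))"
```

```text
now [0.4132 0.2579 0.2427] [ 3.1410e+00 -7.0000e-04  1.9331e+00] w 0.0757 t 1.9
now [0.4132 0.2579 0.2427] [ 3.1410e+00 -7.0000e-04  1.9331e+00] w 0.0757 t 1.9
[-0.4398 -0.1313  0.0923] [-0.4399 -0.1314  0.2273]
```

play_rows:
  steps:
    - [0,0,0,-0.06,0,0,0.076]
    - [0,0,0,-0.15,-0.02,0,0.076]
    - [0,0,0,-0.24,-0.05,0,0.076]
    - [0,0,0,-0.33,-0.08,0,0.076]
    - [0,0,0,-0.42,-0.12,0,0.076]
    - [0,0,0,-0.51,-0.156,0.02,0.076]
    - [0,0,0,-0.6,-0.192,0.04,0.076]
    - [0,0,0,-0.69,-0.22,0.06,0.076]

```text
time: 2.7
tool_pos: [0.433, -0.1037, 0.2124]
ee_rot: [3.14, -0.001, 1.937]
wrist_force: [1.5, 0.6, 0.3]
grip_width: 0.0762
gripper_force: 0.0
```

In the tool's units: 0.09 m / 0.5 = 0.18, -0.084 m / 0.5 = -0.168.

play_rows:
  steps:
    - [0,0,0,-0.08,-0.024,0.04,0.076]
    - [0,0,0,-0.14,-0.04,0.08,0.076]
    - [0,0,0,-0.168,-0.052,0.12,0.076]
    - [0,0,0,-0.168,-0.052,0.16,0.076]
    - [0,0,0,-0.168,-0.052,0.18,0.076]
    - [0,0,0,-0.168,-0.052,0.18,0.076]
    - [0,0,0,-0.168,-0.052,0.18,0.076]
    - [0,0,0,-0.168,-0.052,0.18,0.076]

```text
time: 3.5
tool_pos: [0.4401, -0.1891, 0.1233]
ee_rot: [3.14, 0.001, 1.938]
wrist_force: [-0.1, -0.5, -0.1]
grip_width: 0.0762
gripper_force: 0.0
```

```bash
python3 -c "
from h import *
print(rel([.4463,-.1998,.015]))
i=manip.get_image('side');cv2.imwrite('pics/s1.png',cv2.resize(i[180:340,200:460],None,fx=3,fy=3))"
```

```text
now [ 0.4401 -0.1891  0.1233] [3.1400e+00 6.0000e-04 1.9378e+00] w 0.0762 t 3.5
[-0.0121  0.0018  0.1083]
```

View pics/s1.png

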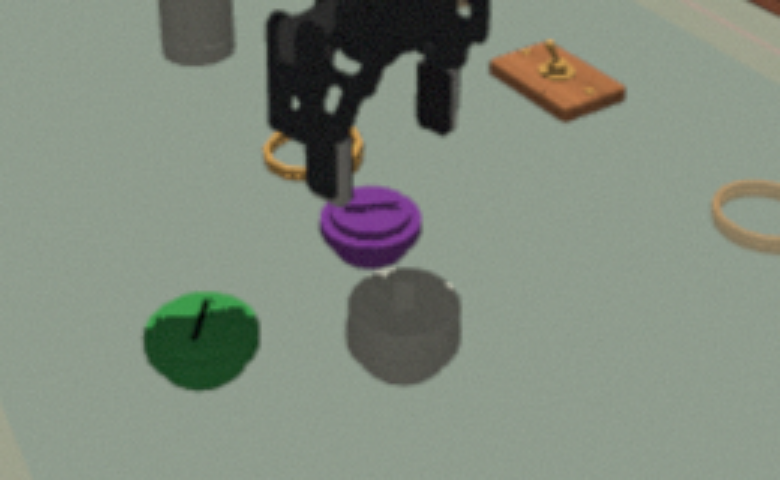

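The side view shows the fingers still above the lids. The near fingertip is at pixel (313,248), which I use to estimate the tip height.

```bash
python3 -c "
from h import *
print([ (z,proj('side',[.402,-.2035,z]).round(1)) for z in(.1,.105,.11,.115,.12,.125)])
print([ (z,proj('side',[.478,-.1745,z]).round(1)) for z in(.1,.105,.11,.115,.12,.125)])"
```

```text
[(0.1, array([[310.2, 258.3]])), (0.105, array([[310.2, 255.5]])), (0.11, array([[310.1, 252.7]])), (0.115, array([[310. , 249.8]])), (0.12, array([[310., 247.]])), (0.125, array([[309.9, 244.1]]))]
[(0.1, array([[343.9, 234.8]])), (0.105, array([[344. , 232.2]])), (0.11, array([[344. , 229.5]])), (0.115, array([[344.1, 226.8]])), (0.12, array([[344.2, 224.1]])), (0.125, array([[344.2, 221.4]]))]
```

In the tool's units: 0.09 m / 0.5 = 0.18, 0.01 m / 0.5 = 0.02.

play_rows:
  steps:
    - [0,0,0,-0.012,0.002,0.02,0.076]
    - [0,0,0,-0.024,0.004,0.05,0.076]
    - [0,0,0,-0.024,0.004,0.08,0.076]
    - [0,0,0,-0.024,0.004,0.12,0.076]
    - [0,0,0,-0.024,0.004,0.15,0.076]
    - [0,0,0,-0.024,0.004,0.17,0.076]
    - [0,0,0,-0.024,0.004,0.18,0.076]
    - [0,0,0,-0.024,0.004,0.18,0.076]

```text
time: 4.35
tool_pos: [0.4455, -0.1998, 0.0323]
ee_rot: [-3.141, -0.0, 1.937]
wrist_force: [0.2, -0.5, 0.1]
grip_width: 0.0757
gripper_force: 0.0
```

```bash
python3 -c "
from h import *
print(rel([.4463,-.1998,.010]))
for n in('top','side'):
  i=manip.get_image(n);cv2.imwrite('pics/%s2.png'%n,cv2.resize(i[180:340,280:480] if n=='top' else i[200:330,260:420],None,fx=4,fy=4,interpolation=2))"
python3 -c "
import cv2,numpy as np
a=cv2.imread('pics/top2.png')[:520,80:720];b=cv2.imread('pics/side2.png')
a=cv2.resize(a,(400,325));b=cv2.resize(b,(400,325));cv2.imwrite('pics/c2.png',np.hstack([a,b]))"
```

```text
now [ 0.4455 -0.1998  0.0323] [-3.1414e+00 -1.0000e-04  1.9371e+00] w 0.0757 t 4.35
[-0.0003  0.0007  0.0223]
```

View pics/c2.png

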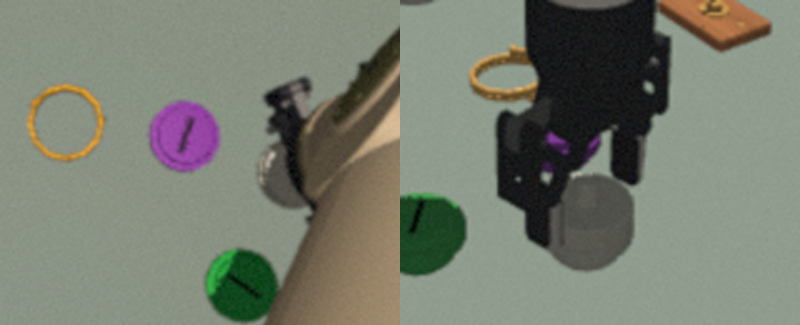

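The fingers straddle the lids and are clear of the look-alikes. Next I lower the rest of the way and close.

In the tool's units: 0.022 m / 0.5 = 0.044, 0.019 m / 0.5 = 0.038.

play_rows:
  steps:
    - [0,0,0,0,0.001,0.016,0.076]
    - [0,0,0,0,0.001,0.03,0.076]
    - [0,0,0,0,0.001,0.038,0.076]
    - [0,0,0,0,0.001,0.044,0.076]
    - [0,0,0,0,0.001,0.044,0.076]
    - [0,0,0,0,0.001,0.044,0.07]
    - [0,0,0,0,0.001,0.044,0.066]
    - [0,0,0,0,0.001,0.044,0.064]

```text
time: 5.25
tool_pos: [0.4461, -0.1998, 0.0105]
ee_rot: [3.141, 0.0, 1.937]
wrist_force: [0.3, 0.2, 0.1]
grip_width: 0.064
gripper_force: 0.0
```

play_rows:
  steps:
    - [0,0,0,0,0,0,0.062]
    - [0,0,0,0,0,0,0.06]
    - [0,0,0,0,0,0,0.057]
    - [0,0,0,0,0,0,0.054]
    - [0,0,0,0,0,0,0.05]
    - [0,0,0,0,0,0,0.05]
    - [0,0,0,0,0,0,0.05]
    - [0,0,0,0,0,0,0.05]
  force: 40

```text
time: 6.05
tool_pos: [0.4459, -0.1998, 0.0107]
ee_rot: [3.141, -0.0, 1.937]
wrist_force: [-3.2, 1.5, 6.8]
grip_width: 0.0601
gripper_force: 41.5
```

In the tool's units: -0.025 m / 0.5 = -0.05, -0.02 m / 0.5 = -0.04.

play_rows:
  steps:
    - [0,0,0,0,0,-0.002,0.05]
    - [0,0,0,0,0,-0.006,0.05]
    - [0,0,0,0,0,-0.012,0.05]
    - [0,0,0,0,0,-0.02,0.05]
    - [0,0,0,0,0,-0.03,0.05]
    - [0,0,0,0,0,-0.04,0.05]
    - [0,0,0,0,0,-0.05,0.05]
    - [0,0,0,0,0,-0.05,0.05]

```text
time: 6.85
tool_pos: [0.4465, -0.1999, 0.0361]
ee_rot: [3.14, 0.001, 1.937]
wrist_force: [0.1, -0.5, -1.4]
grip_width: 0.0602
gripper_force: 43.4
```

```bash
python3 -c "
from h import *
print(manip.get_obs()['wrist_force'])
i=manip.get_image('side');cv2.imwrite('pics/s3.png',cv2.resize(i[210:320,270:400],None,fx=5,fy=5,interpolation=2))"
```

```text
[ 0.09254157 -0.48590306 -1.44458905]
```

View pics/s3.png

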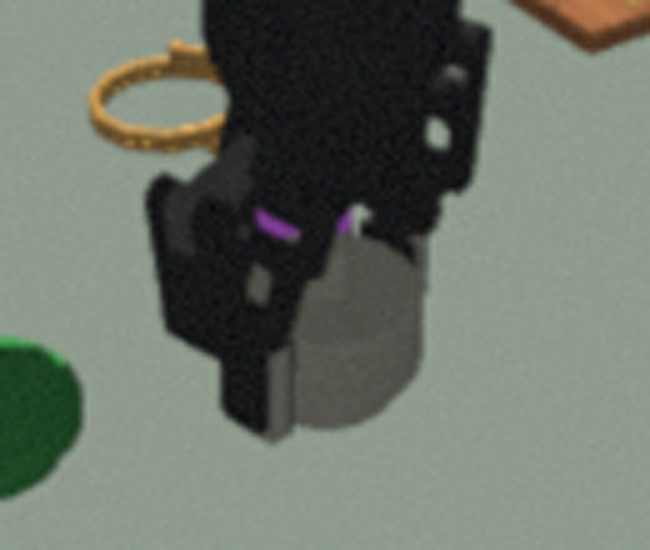

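Wrist force −1.44 N matches the 150 g pair, so both lids are up. The picture shows them level and still nested. Next I carry them over the tin.

In the tool's units: -0.122 m / 0.5 = -0.244, -0.11 m / 0.5 = -0.22.

play_rows:
  steps:
    - [0,0,0,0,0,-0.01,0.05]
    - [0,0,0,0,0,-0.03,0.05]
    - [0,0,0,0.006,0.003,-0.06,0.05]
    - [0,0,0,0.018,0.009,-0.1,0.05]
    - [0,0,0,0.036,0.018,-0.14,0.05]
    - [0,0,0,0.064,0.032,-0.18,0.05]
    - [0,0,0,0.1,0.05,-0.22,0.05]
    - [0,0,0,0.14,0.07,-0.244,0.05]

```text
time: 7.7
tool_pos: [0.4542, -0.1219, 0.1599]
ee_rot: [3.139, 0.001, 1.935]
wrist_force: [1.2, -0.2, -2.2]
grip_width: 0.06
gripper_force: 43.5
```

In the tool's units: 0.197 m / 0.5 = 0.394, 0.173 m / 0.5 = 0.346.

play_rows:
  steps:
    - [0,0,0,0.046,0.024,-0.004,0.05]
    - [0,0,0,0.096,0.05,-0.004,0.05]
    - [0,0,0,0.146,0.074,-0.004,0.05]
    - [0,0,0,0.196,0.1,-0.004,0.05]
    - [0,0,0,0.246,0.126,-0.004,0.05]
    - [0,0,0,0.296,0.152,-0.004,0.05]
    - [0,0,0,0.346,0.178,-0.004,0.05]
    - [0,0,0,0.394,0.202,-0.004,0.05]

```text
time: 8.5
tool_pos: [0.4775, 0.0996, 0.1606]
ee_rot: [3.14, 0.0, 1.937]
wrist_force: [-0.6, -0.1, -1.4]
grip_width: 0.0601
gripper_force: 43.5
```

In the tool's units: 0.082 m / 0.5 = 0.164, 0.081 m / 0.5 = 0.162.

play_rows:
  steps:
    - [0,0,0,0.044,0.022,0,0.05]
    - [0,0,0,0.082,0.042,0,0.05]
    - [0,0,0,0.114,0.058,0,0.05]
    - [0,0,0,0.138,0.07,0,0.05]
    - [0,0,0,0.154,0.078,0,0.05]
    - [0,0,0,0.162,0.082,0,0.05]
    - [0,0,0,0.164,0.084,0,0.05]
    - [0,0,0,0.164,0.084,0,0.05]

```text
time: 9.3
tool_pos: [0.4874, 0.1892, 0.1593]
ee_rot: [-3.141, 0.0, 1.936]
wrist_force: [-0.7, -0.0, -1.7]
grip_width: 0.0601
gripper_force: 43.5
```

```bash
python3 -c "
from h import *
print(rel([.4876,.1896,.1]),manip.get_obs()['wrist_force'])
a=manip.get_image('side');b=manip.get_image('top')
a=cv2.resize(a[115:215,210:320],(440,400),interpolation=2);b=cv2.resize(b[185:275,190:280],(360,360),interpolation=2);b=cv2.copyMakeBorder(b,0,40,0,0,0)
cv2.imwrite('pics/c4.png',np.hstack([a,b]))
for n in('side','top'):
  try: print(n,locate(n,'tin',0,TIN,(.488,.19)))
  except Exception as e: print(e)
"
```

```text
now [0.4874 0.1892 0.1593] [-3.1414e+00  4.0000e-04  1.9358e+00] w 0.0601 t 9.3
[0.0004 0.0004 0.0593] [-0.68124913 -0.0293745  -1.72359804]
side (array([0.4882, 0.1913, 0.    ]), array([264.9, 179.8]), 'area', np.uint64(994), np.float64(1038.0), 0.9)
top (array([0.4812, 0.1718, 0.    ]), array([244.9, 232.3]), 'area', np.uint64(366), np.float64(833.0), 0.8)
```

View pics/c4.png

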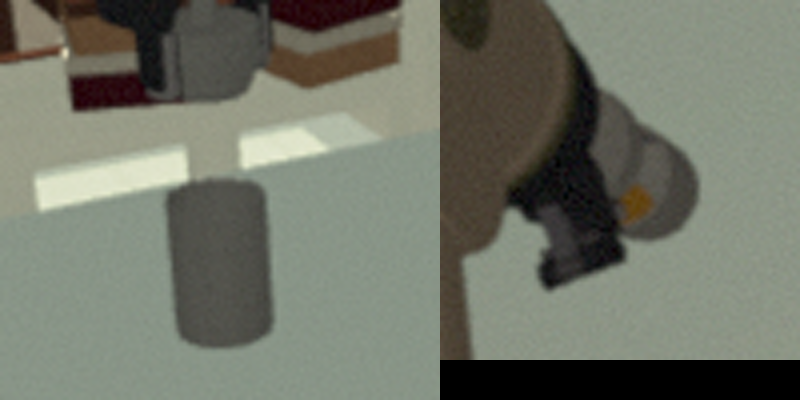

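The pair is held level above the tin. I lower to just above the mouth and check alignment.

In the tool's units: 0.059 m / 0.5 = 0.118, 0.058 m / 0.5 = 0.116.

play_rows:
  steps:
    - [0,0,0,0.0008,0.0008,0.016,0.05]
    - [0,0,0,0.0008,0.0008,0.04,0.05]
    - [0,0,0,0.0008,0.0008,0.066,0.05]
    - [0,0,0,0.0008,0.0008,0.09,0.05]
    - [0,0,0,0.0008,0.0008,0.106,0.05]
    - [0,0,0,0.0008,0.0008,0.116,0.05]
    - [0,0,0,0.0008,0.0008,0.118,0.05]
    - [0,0,0,0.0008,0.0008,0.118,0.05]

```text
time: 10.3
tool_pos: [0.4876, 0.1904, 0.1003]
ee_rot: [3.142, 0.0, 1.937]
wrist_force: [-0.1, 0.6, -1.6]
grip_width: 0.0602
gripper_force: 43.5
```

```bash
python3 -c "
from h import *
print(rel([.4876,.1896,.0817]),manip.get_obs()['wrist_force'])
a=manip.get_image('side')
p=proj('side',np.vstack([cyl([.4876,.1896,0],[(.029,.085)]),cyl([.4876,.1896,.0893],[(.031,.014),(.031,.024),(.030,.024),(.03,.04)])]))
a=cv2.resize(a[120:210,215:325],(770,630),interpolation=2)[:600]
for q in p: cv2.circle(a,tuple(int(v) for v in (q-[215,120]+.5)*7),1,(0,255,255),-1)
cv2.imwrite('pics/c5.png',a)
"
```

```text
now [0.4876 0.1904 0.1003] [3.1416e+00 1.0000e-04 1.9368e+00] w 0.0602 t 10.3
[-0.0008 -0.0003  0.0186] [-0.09421522  0.58972625 -1.64938066]
```

View pics/c5.png

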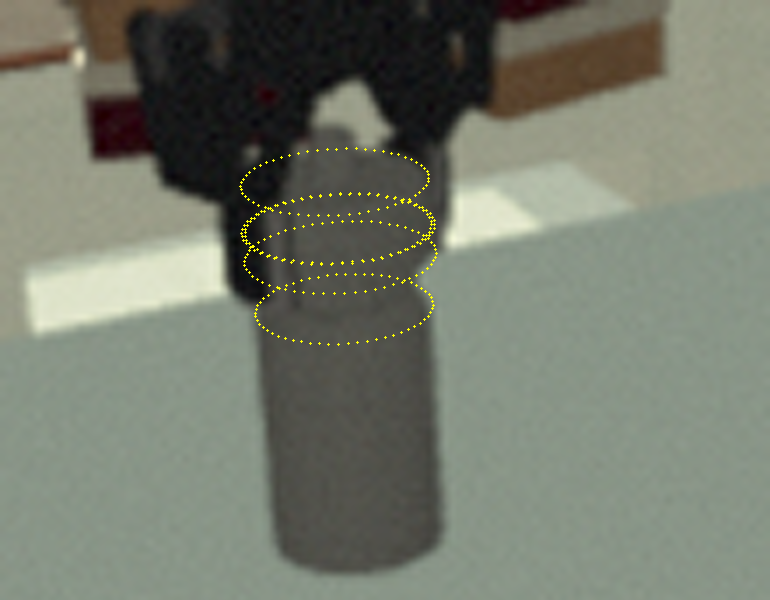

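The projected model matches the picture, so the alignment is within about 1 mm. I lower gently and watch the forces.

In the tool's units: 0.013 m / 0.5 = 0.026, 0.012 m / 0.5 = 0.024.

play_rows:
  steps:
    - [0,0,0,-0.0008,0,0.004,0.05]
    - [0,0,0,-0.0008,0,0.008,0.05]
    - [0,0,0,-0.0008,0,0.012,0.05]
    - [0,0,0,-0.0008,0,0.016,0.05]
    - [0,0,0,-0.0008,0,0.02,0.05]
    - [0,0,0,-0.0008,0,0.024,0.05]
    - [0,0,0,-0.0008,0,0.026,0.05]
    - [0,0,0,-0.0008,0,0.026,0.05]

```text
time: 11.15
tool_pos: [0.4871, 0.1898, 0.0869]
ee_rot: [-3.14, 0.0, 1.937]
wrist_force: [-2.8, -1.3, -0.3]
grip_width: 0.0598
gripper_force: 45.0
```

In the tool's units: -0.001 m / 0.5 = -0.002, -0.0009 m / 0.5 = -0.0018.

play_rows:
  steps:
    - [0,0,0,0,-0.0006,0,0.05]
    - [0,0,0,0,-0.0012,0,0.05]
    - [0,0,0,0,-0.0018,0,0.05]
    - [0,0,0,0,-0.002,0,0.05]
    - [0,0,0,0,-0.002,0,0.05]
    - [0,0,0,0,-0.002,0,0.05]
    - [0,0,0,0,-0.002,0,0.05]
    - [0,0,0,0,-0.002,0,0.05]

```text
time: 11.95
tool_pos: [0.4867, 0.1897, 0.0873]
ee_rot: [3.141, 0.0, 1.937]
wrist_force: [-0.2, 0.4, -2.1]
grip_width: 0.0598
gripper_force: 44.4
```

```bash
python3 -c "
from h import *
print(rel([.4876,.1896,.0817]))
for _ in range(4):
  print(manip.get_obs()['wrist_force'].round(2),manip.get_obs()['ft_torque'].round(3)); manip.get_image('side')
for n in ['side']: print(n,locate(n,'tin',0,TIN,(.488,.19)))
"
```

```text
now [0.4867 0.1897 0.0873] [3.1414 0.     1.9369] w 0.0598 t 11.95
[-0.0004  0.0008  0.0056]
[-0.21  0.39 -2.1 ] [ 0.03  -0.013 -0.017]
[-0.62  0.42 -1.09] [0.016 0.024 0.024]
[-1.02  0.87 -0.87] [ 0.035 -0.022 -0.023]
[-0.26  0.68 -1.28] [-0.018  0.004  0.003]
side (array([0.4807, 0.1703, 0.    ]), array([265.3, 183.9]), 'area', np.uint64(780), np.float64(1080.0), 0.98)
```

Side forces are gone. I keep going down.

play_rows:
  steps:
    - [0,0,0,0,0,0.002,0.05]
    - [0,0,0,0,0,0.004,0.05]
    - [0,0,0,0,0,0.006,0.05]
    - [0,0,0,0,0,0.008,0.05]
    - [0,0,0,0,0,0.009,0.05]
    - [0,0,0,0,0,0.01,0.05]
    - [0,0,0,0,0,0.01,0.05]
    - [0,0,0,0,0,0.01,0.05]

```text
time: 13.0
tool_pos: [0.4867, 0.1897, 0.0823]
ee_rot: [-3.142, -0.0, 1.937]
wrist_force: [0.5, 1.6, -0.6]
grip_width: 0.0602
gripper_force: 44.4
```

In the tool's units: 0.0015 m / 0.5 = 0.003, 0.0012 m / 0.5 = 0.0024.

play_rows:
  steps:
    - [0,0,0,0,0,0.0008,0.05]
    - [0,0,0,0,0,0.0016,0.05]
    - [0,0,0,0,0,0.0024,0.05]
    - [0,0,0,0,0,0.003,0.05]
    - [0,0,0,0,0,0.003,0.05]
    - [0,0,0,0,0,0.003,0.05]
    - [0,0,0,0,0,0.003,0.05]
    - [0,0,0,0,0,0.003,0.05]

```text
time: 13.8
tool_pos: [0.4868, 0.1898, 0.0817]
ee_rot: [3.141, -0.001, 1.937]
wrist_force: [-4.0, 0.0, 9.7]
grip_width: 0.0601
gripper_force: 45.4
```

Contact came at TCP 0.0817, exactly the expected home height. I ease off and release slowly.

In the tool's units: -0.0005 m / 0.5 = -0.001.

play_rows:
  steps:
    - [0,0,0,0,0,-0.001,0.05]
    - [0,0,0,0,0,-0.001,0.058]
    - [0,0,0,0,0,-0.001,0.06]
    - [0,0,0,0,0,-0.001,0.061]
    - [0,0,0,0,0,-0.001,0.063]
    - [0,0,0,0,0,-0.001,0.066]
    - [0,0,0,0,0,-0.001,0.07]
    - [0,0,0,0,0,-0.001,0.076]

```text
time: 14.6
tool_pos: [0.4866, 0.1897, 0.0812]
ee_rot: [-3.141, 0.0, 1.937]
wrist_force: [-0.7, -0.1, -0.2]
grip_width: 0.0759
gripper_force: 0.0
```

In the tool's units: -0.09 m / 0.5 = -0.18, -0.08 m / 0.5 = -0.16.

play_rows:
  steps:
    - [0,0,0,0,0,-0.006,0.08]
    - [0,0,0,0,0,-0.02,0.08]
    - [0,0,0,0,0,-0.05,0.08]
    - [0,0,0,0,0,-0.09,0.08]
    - [0,0,0,0,0,-0.13,0.08]
    - [0,0,0,0,0,-0.16,0.08]
    - [0,0,0,0,0,-0.18,0.08]
    - [0,0,0,0,0,-0.18,0.08]

```text
time: 15.4
tool_pos: [0.4875, 0.19, 0.1729]
ee_rot: [3.139, -0.001, 1.937]
wrist_force: [-0.3, 0.4, -0.5]
grip_width: 0.08
gripper_force: 0.0
```

```bash
python3 -c "
from h import *
print(manip.get_obs()['wrist_force'])
a=manip.get_image('side')
L=cyl([.487,.1897,.071],[(.031,.014),(.031,.024),(.03,.024),(.03,.04),(.0075,.056)])
p=proj('side',L)
a=cv2.resize(a[120:210,215:325],(770,630),interpolation=2)[:600]
for q in p: cv2.circle(a,tuple(int(v) for v in (q-[215,120]+.5)*7),1,(0,255,255),-1)
cv2.imwrite('pics/c6.png',a)
print([(n,locate(n,'outer_lid',.095,LID,(.487,.19))) for n in['side']])
try: print(locate('side','knob',.095,LID[1:],(.487,.19)))
except Exception as e: print(e)
"
```

```text
[-0.34294133  0.38881278 -0.50471556]
[('side', (array([0.4892, 0.1902, 0.095 ]), array([263.6, 155.7]), 'area', np.uint64(349), np.float64(410.0), 0.58))]
(array([0.4741, 0.1542, 0.095 ]), array([263., 156.]), 'area', np.uint64(396), np.float64(65.0), 0.75)
```

View pics/c6.png

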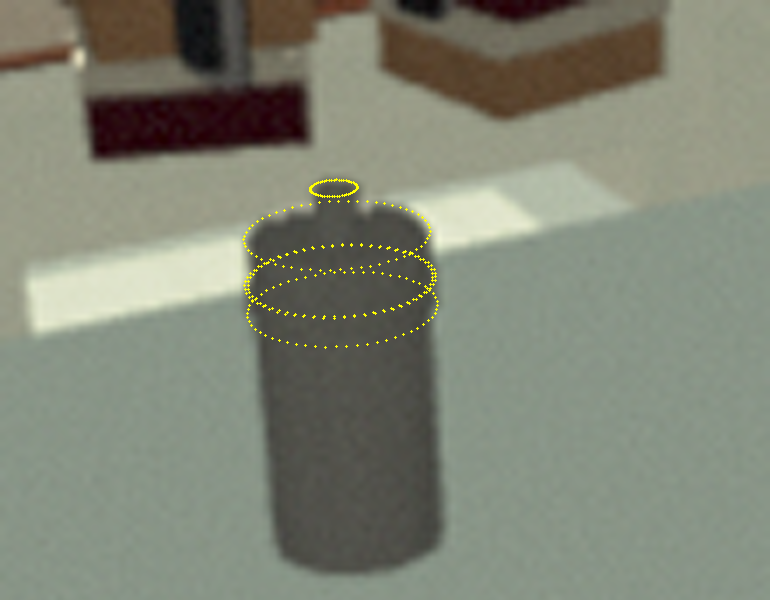

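The pair sits level and fully home, and the knob is about 1 mm to the right of the model. Next I go for the knob.

play_rows:
  steps:
    - [0,0,0,0,0.001,0,0.06]
    - [0,0,0,0,0.001,0,0.045]
    - [0,0,0,0,0.001,0.01,0.036]
    - [0,0,0,0,0.001,0.03,0.036]
    - [0,0,0,0,0.001,0.054,0.036]
    - [0,0,0,0,0.001,0.072,0.036]
    - [0,0,0,0,0.001,0.08,0.036]
    - [0,0,0,0,0.001,0.08,0.036]

```text
time: 16.35
tool_pos: [0.4866, 0.1896, 0.1303]
ee_rot: [-3.14, 0.0, 1.937]
wrist_force: [0.6, -0.9, 0.0]
grip_width: 0.0361
gripper_force: 0.0
```

In the tool's units: 0.0065 m / 0.5 = 0.013, 0.005 m / 0.5 = 0.01.

play_rows:
  steps:
    - [0,0,0,0,0,0.002,0.036]
    - [0,0,0,0,0,0.006,0.036]
    - [0,0,0,0,0,0.01,0.036]
    - [0,0,0,0,0,0.013,0.036]
    - [0,0,0,0,0,0.013,0.032]
    - [0,0,0,0,0,0.013,0.027]
    - [0,0,0,0,0,0.013,0.022]
    - [0,0,0,0,0,0.013,0.02]

```text
time: 17.15
tool_pos: [0.4872, 0.1899, 0.1248]
ee_rot: [3.142, 0.0, 1.937]
wrist_force: [0.5, -0.1, -0.9]
grip_width: 0.0199
gripper_force: 0.0
```

```bash
python3 -c "
from h import *
print(rel([.4876,.19,.1249]),manip.get_obs()['wrist_force'])
a=manip.get_image('side')
cv2.imwrite('pics/c7.png',cv2.resize(a[120:210,215:325],(770,630),interpolation=2)[:600])
"
```

```text
now [0.4872 0.1899 0.1248] [3.1415 0.     1.9369] w 0.0199 t 17.15
[-0.      0.0005 -0.0001] [ 0.54278166 -0.08338544 -0.86895083]
```

View pics/c7.png

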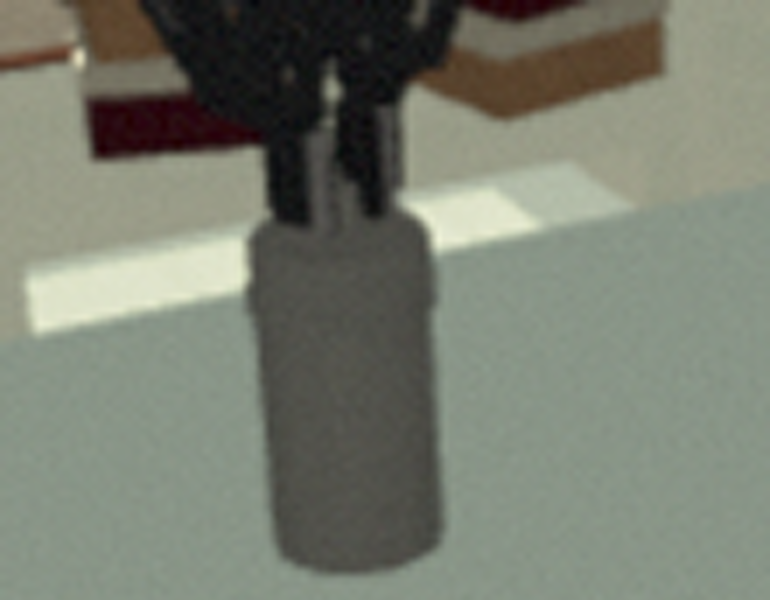

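The pads flank the knob and there is no contact force. I close.

play_rows:
  steps:
    - [0,0,0,0,0.0006,0,0.018]
    - [0,0,0,0,0.0006,0,0.0165]
    - [0,0,0,0,0.0006,0,0.015]
    - [0,0,0,0,0.0006,0,0.0135]
    - [0,0,0,0,0.0006,0,0.012]
    - [0,0,0,0,0.0006,0,0.008]
    - [0,0,0,0,0.0006,0,0.008]
    - [0,0,0,0,0.0006,0,0.008]
  force: 40

```text
time: 18.0
tool_pos: [0.4874, 0.19, 0.1249]
ee_rot: [-3.142, -0.0, 1.937]
wrist_force: [-1.8, -0.4, 5.2]
grip_width: 0.0133
gripper_force: 39.2
```

In the tool's units: -0.006 m / 0.5 = -0.012, -0.005 m / 0.5 = -0.01.

play_rows:
  steps:
    - [0,0,0,0,0,-0.001,0.006]
    - [0,0,0,0,0,-0.002,0.006]
    - [0,0,0,0,0,-0.004,0.006]
    - [0,0,0,0,0,-0.006,0.006]
    - [0,0,0,0,0,-0.008,0.006]
    - [0,0,0,0,0,-0.01,0.006]
    - [0,0,0,0,0,-0.012,0.006]
    - [0,0,0,0,0,-0.012,0.006]

```text
time: 18.8
tool_pos: [0.4875, 0.19, 0.131]
ee_rot: [3.141, -0.0, 1.937]
wrist_force: [0.1, -0.7, -1.1]
grip_width: 0.0134
gripper_force: 38.9
```

In the tool's units: -0.058 m / 0.5 = -0.116, -0.05 m / 0.5 = -0.1.

play_rows:
  steps:
    - [0,0,0,0,0,-0.004,0.006]
    - [0,0,0,0,0,-0.012,0.006]
    - [0,0,0,0,0,-0.024,0.006]
    - [0,0,0,0,0,-0.04,0.006]
    - [0,0,0,0,0,-0.06,0.006]
    - [0,0,0,0,0,-0.08,0.006]
    - [0,0,0,0,0,-0.1,0.006]
    - [0,0,0,0,0,-0.116,0.006]

```text
time: 19.6
tool_pos: [0.4876, 0.19, 0.19]
ee_rot: [3.141, -0.0, 1.937]
wrist_force: [-0.3, -0.1, -0.5]
grip_width: 0.0131
gripper_force: 39.0
```

In the tool's units: -0.026 m / 0.5 = -0.052, -0.024 m / 0.5 = -0.048.

play_rows:
  steps:
    - [0,0,0,0,0,-0.014,0.006]
    - [0,0,0,0,0,-0.028,0.006]
    - [0,0,0,0,0,-0.04,0.006]
    - [0,0,0,0,0,-0.048,0.006]
    - [0,0,0,0,0,-0.052,0.006]
    - [0,0,0,0,0,-0.052,0.006]
    - [0,0,0,0,0,-0.052,0.006]
    - [0,0,0,0,0,-0.052,0.006]

```text
time: 20.4
tool_pos: [0.4872, 0.1899, 0.2144]
ee_rot: [-3.141, 0.0, 1.937]
wrist_force: [0.6, 1.1, 0.3]
grip_width: 0.0133
gripper_force: 39.0
```

```bash
python3 -c "
from h import *
print(manip.get_obs()['wrist_force'])
a=manip.get_image('side');b=manip.get_image('top')
a=cv2.resize(a[95:210,215:325],(526,550),interpolation=2);b=cv2.resize(b[200:260,200:260],(270,270),interpolation=2);b=cv2.copyMakeBorder(b,0,280,0,0,0)
cv2.imwrite('pics/c8.png',np.hstack([a,b]))
print(locate('side','tin',0,TIN,(.488,.19)))
for n in ('gold_bangle','amber_top','bone_bangle'): print(n,[np.round(d['position'],3) for d in manip.recognise('side',n)])
"
```

```text
[0.59036462 1.0505076  0.26138707]
(array([0.4795, 0.1685, 0.    ]), array([265.2, 184.3]), 'area', np.uint64(801), np.float64(1079.0), 0.79)
gold_bangle [array([ 0.493, -0.007,  0.014]), array([ 0.704, -0.212,  0.009])]
amber_top [array([ 0.707, -0.208,  0.012])]
bone_bangle [array([0.719, 0.176, 0.009])]
```

View pics/c8.png

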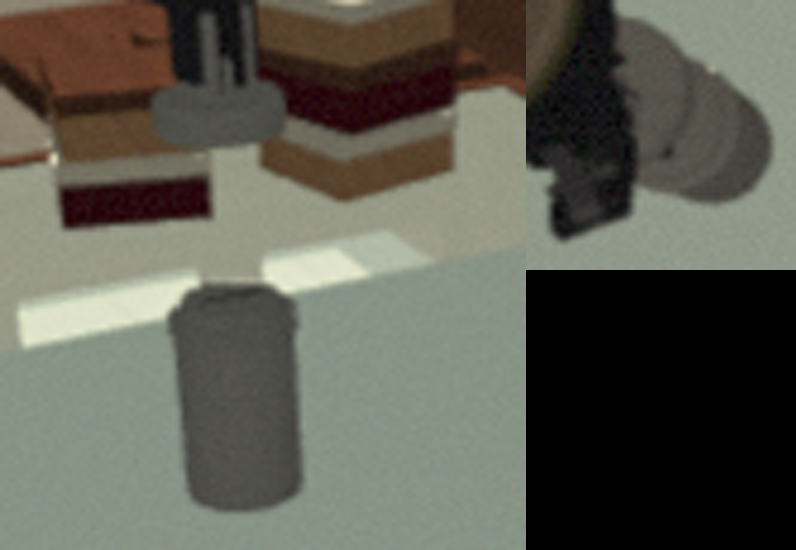

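The cover is held level about 8 cm above the inner lid. The inner lid is seated with its slot showing, and the tin is where it was. I hand the job in.

```bash
python3 -c "
from h import *
print(manip.get_obs()['time'],manip.close_job())"
```

```text
the job is handed in; nothing more can be done
20.7 None
```

The inner lid is seated in the tin's mouth with its slot showing, and the gripper is holding the outer cover level about 8 cm above it; I handed the job in at 20.7 s, and no verdict came back.

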